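# Complete the specimen layer and hold the loupe in focus

### The arm

A 6-joint arm with a two-finger parallel gripper is mounted at the origin on a cart in front of the work surface, level with it; the furniture and walls round the work are solid. World frame = base frame: x ahead of the robot, y to its left, z up, the work surface at z = 0. Lengths are in m, angles in rad, forces in N, time in s.
With the tool pointing down it reaches from about 0.25 to 0.725 m from the base axis. Payload 4 kg.
Tool frame: the origin (TCP) lies midway between the tips of the shut fingers; the grasp point (between the pads) lies 19 mm behind it; z points along the fingers, y is the line along which they close (so a half turn about z gives the same grasp; the last joint's range is limited). The gripper opens to 85 mm and grips with 20 to 120 N. Pads are 22 mm wide; open, the fingers measure 114 mm over their backs; the gripper's body (76 mm by 85 mm) begins 54 mm behind the grasp point. The pads swing forward as they close: fully open they stand 13 mm farther back than shut.
Start: joints at [1.347, 0.241, 0.005, 1.335, 0, 1.571], TCP at [0.111, 0.488, 0.203] pointing down, gripper open.
Joint ranges: [-2.72, 2.72], [-1.05, 1.87], [-1.09, 1.28], [-1.99, 2.15], [-1.42, 1.44], [-3.14, 3.14]. Speed limits (rad/s): [2.79, 2.79, 3.14, 3.14, 3.14, 3.14].

### API

Orientations are given as a unit quaternion [x, y, z, w].
In Python, from workcell import bot gives the robot as it stands. The module is installed in compiled form; this text tells all that it offers.
- The arm moves only by the tool drive_tool, never from a script. Its arguments are lists of equal length, an entry for each row: "slide": the shift along the tool's x, y, z scaled (see below), a list of three; "rotation": the turn, a rotation vector about the tool's x, y, z scaled (see below), a list of three. A call has exactly 8 rows; each row is the pose to reach, as a shift and turn from the pose commanded when the call began, along the tool's axes at that moment; what a row does not reach only later rows make up. The controller multiplies each number of a shift by 250 mm and each number of a turn by 0.5 rad. A row lasts 1/8 s, in which the tool goes at most 62.5 mm and 10.7 degrees, less where a joint would pass 70% of its speed; a pose out of reach is approached as far as the arm can. A call with a number of a shift or a turn outside -1 to 1 is refused whole. A call with a gripper value outside its range is refused whole. "gripper" is the opening, from 0 (shut) to 1 (fully open), set as the call begins (left out, the last holds). The fingers move at their own pace and stop on an object; the grip force is fixed at half the most. Time passes only in rows, so rows that repeat a pose let the fingers close, or fill a call up. It gives the time, the measured TCP pose, the force, the opening and the grip force at its end, in the units of the state.
- bot.get_obs(): the state, without advancing time (a new reading comes with each control period).
- bot.camera(name): name is "scene" or "side" or "wrist"; returns a dict with "image" (384x512x3 uint8, red, green, blue), "z_map" (384x512 float32, m along the optical axis (not along the pixel's ray), 0 where there is no reading), "camera_matrix" (3x3 intrinsics, pixels), "xyz" and "orientation" of the camera in the world. Camera axes: x right, y up, looking along -z (the intrinsics and any distortion apply to the point x, -y, -z); pixel columns grow to the right and rows downward; lengths in m; the calibration is good to about 2 mm. A picture is of the moment at which its call begins.
- bot.job_done(): hands the job in; it is judged then, once.
The state is a dict: "clock": time; "joint_pos": joint angles; "joint_vel": joint speeds; "tau": joint torques, N m; "eef_pos": TCP position; "tool_rot": TCP orientation; "ft_force": force on the tool from outside, world axes, zero at the start; "ft_torque": the same for the moment, N m; "grip_width": finger opening in m; "grasp_force": force on a finger pad.
Only numpy, scipy, OpenCV 4.12 (cv2) and the standard library are available. Lean on these libraries where they do the work, as an engineer would, in place of code of your own. Each camera call takes 0.05 s, during which the arm holds its last target. There are 200 camera calls.

### The job

Set the loose specimen block into the open place of the pinwheel on the inspection slab, flat on the slab and lined up with an even gap to its neighbours, and let go of it. Then take the loupe by its handle from its rest and hold it still and level over that block, the lens centred above the top of the steel stub and at the height of the pointer on the slab's post. Finish while holding the loupe there, touching nothing with it; do not shift the other blocks, the pointer or the things standing around.

Things in the scene. Friction and masses are not known exactly. Their poses are not given: they have to be found in the camera images.
- slab: fixed grey inspection slab, 164 x 164 mm, top 18 mm above the bench; origin at the centre of its underside, x and y along its edges. Four blocks make one interlocking pinwheel layer on it round an empty middle, in cells of 88 x 44 mm; three are laid, the open cell has its length along the slab's x. A 9 mm steel post rises 168 mm above the slab's top at the corner (72, -72) mm; the pinwheel's open place is well away from it
- slot (a point): centre of the open cell on the slab's top face, at (-22, 44, 18) mm of the slab's frame; its axes are the slab's
- specimen: the loose block, standing on the bench: a flat grey foot 84 x 40 x 14 mm with an upright polished steel stub, 26 mm (along the foot's length) x 18 mm (across) x 30 mm tall, on the middle of it, so 44 mm high in all, 0.11 to 0.22 kg; origin at the centre of the foot's underside, x along the foot's length, z up; the same after a half turn. In the open cell it has 4 mm of room to each neighbour
- face (a point): centre of the top face of the loose block's stub, 44 mm above the block's origin
- laid_a: a block like the loose one, already laid loose on the slab (0.2 kg), centred at (44, 22) mm of the slab's frame, length along the slab's y; origin at the centre of its underside, x along its length
- laid_b: a block like the loose one, already laid loose on the slab (0.2 kg), centred at (22, -44) mm, length along the slab's x; origin at the centre of its underside, x along its length
- laid_c: a block like the loose one, already laid loose on the slab (0.2 kg), centred at (-44, -22) mm, length along the slab's y; origin at the centre of its underside, x along its length
- rest: fixed aluminium loupe rest: base 104 x 50 x 6 mm, two 8 mm thick notched saddles at 43 mm either side of the middle along x, notch floors 30 mm above the bench, ears up to 39 mm; origin at the centre of its underside
- loupe: hand loupe lying level in the rest's saddles, lens end towards its own +x: straight black handle 120 mm long, 16 mm wide, 16 mm tall, then a steel ring of 60 mm outer diameter, 10 mm tall, with the lens; 0.09 kg, centre of mass about 10 mm from the origin towards the lens. Origin at the middle of the handle's underside, which lies 30 mm above the bench at the start; x along the handle, z up and square to the lens. Between the saddles 78 mm of the handle are free to grip
- lens (a point): centre of the lens, at (95, 0, 8) mm of the loupe's frame (so at the mid height of the handle); z square to the lens
- mark (a point): tip of the small level pointer on the clamp collar on the post, which marks the focal height; the collar (22 mm across) is set anywhere from 125 to 175 mm above the bench, differs each time and stays put by friction. The pointer points from the post towards the slab's middle, 41 mm from the post's axis
- dropper: bystander: small white bottle with a blue cap, 36 mm across, 75 mm high; origin at the centre of its underside
- dish_stack: bystander: stack of culture dishes, 60 mm across, 45 mm high; origin at the centre of its underside
- small_beaker: bystander: small beaker, 55 mm across, 71 mm high; origin at the centre of its underside
Mind the look-alikes: they are no part of the job. Leave any green look-alike of the specimen alone.

How it is judged:
On the way, in this order (a step that is already met when the one before it is completed fails the run):
1. the loose block is laid flat in the open place, in line with the slab, and let go, while the loupe still lies in its rest (horizontal distance between specimen and slot below 0.008 m and z of specimen in the frame of slot below 0.003 m and angle between the x axis of specimen and the x axis of slab, either way round below 0.12 rad and angle between specimen's own z axis and vertical below 0.06 rad and contact force between the fingers and specimen below 0.1 N and distance of lens from where it was at the start of the episode below 0.02 m), for 0.2 s.
2. the loupe is lifted off its rest (contact force between the fingers and loupe above 1 N and contact force between loupe and slab below 0.1 N and contact force between loupe and rest below 0.1 N and contact force between loupe and specimen below 0.1 N and contact force between loupe and laid_a below 0.1 N and contact force between loupe and laid_b below 0.1 N and contact force between loupe and laid_c below 0.1 N and height (world z) of lens above 0.07 m), for 0.1 s.
At the end, for the whole second after the job is handed in: block flat and untouched in the open place (8 mm, 0.12 rad, tilt 0.06 rad); loupe in the fingers, touching no slab, post, rest or block; lens within 10 mm sideways of the centre of the stub top, within 6 mm of the pointer height, tilt under 0.10 rad, under 0.02 m/s (horizontal distance between specimen and slot below 0.008 m and z of specimen in the frame of slot below 0.003 m and angle between the x axis of specimen and the x axis of slab, either way round below 0.12 rad and angle between specimen's own z axis and vertical below 0.06 rad and contact force between each of the fingers, loupe and specimen below 0.1 N and contact force between the fingers and loupe above 1 N and contact force between loupe and slab below 0.1 N and contact force between loupe and rest below 0.1 N and contact force between loupe and laid_a below 0.1 N and contact force between loupe and laid_b below 0.1 N and contact force between loupe and laid_c below 0.1 N and horizontal distance between lens and face below 0.01 m and z of lens in the frame of mark between -0.006 and 0.006 m and angle between lens's own z axis and vertical below 0.1 rad and linear speed of loupe below 0.02 m/s); the arm keeps its last pose, push and grip.
It fails at once if a laid block is shifted by more than 8 mm (distance of any of laid_a, laid_b, laid_c from where it was at the start of the episode above 0.008 m).
It fails at once if the pointer is moved by more than 4 mm (distance of mark from where it was at the start of the episode above 0.004 m).
It fails at once if a bystander is pushed more than 20 mm or tipped (distance of any of dropper, dish_stack, small_beaker from where it was at the start of the episode above 0.02 m or angle between any of dropper, dish_stack, small_beaker's own z axis and vertical above 0.35 rad).
It also fails if it takes over 54 s, if anything falls off the work surface, if the arm or the gripper's body presses on something with over 40 N, if the wrist force passes 120 N, or if a joint passes its speed limit or range.

## Working session

There is one attempt and no reset: what is moved stays moved. The work goes in short steps, Python scripts to look and compute and a tool call to move; the robot and the scene stay as the last step left them, time stands still between calls to the robot, and variables do not carry over. Pictures are saved under pics/ and viewed, at most 10 in all, crops included, and the job is handed in when it is done.

Besides the shell and the picture viewer there is one more tool, called after ">>>" by a JSON object that holds its "method" and its "body", one argument or row to a line. drive_tool: Moves the arm, as the interface text tells. Shifts and turns lie within -1 to 1; 1 stands for 250 mm of shift or 0.5 rad of turn. Its arguments: {"type":"object","properties":{"slide":{"type":"array","items":{"type":"array","items":{"type":"number"}}},"rotation":{"type":"array","items":{"type":"array","items":{"type":"number"}}},"gripper":{"type":"number"}},"required":["slide","rotation"]}

```bash
mkdir -p pics; cat > h.py <<'E'
import numpy as np, cv2
from scipy.spatial.transform import Rotation as R
from workcell import bot
def grab(n):
    c=bot.camera(n); np.savez(f'{n}.npz',**{k:np.array(v) for k,v in c.items()}); return c
def load(n): return dict(np.load(f'{n}.npz'))
def cloud(c):
    K=c['camera_matrix']; z=c['z_map']; h,w=z.shape
    u,v=np.meshgrid(np.arange(w),np.arange(h))
    p=np.stack([(u-K[0,2])/K[0,0]*z,-(v-K[1,2])/K[1,1]*z,-z],-1)
    P=p@R.from_quat(c['orientation']).as_matrix().T+c['xyz']
    P[z==0]=np.nan; return P
def save(c,n): cv2.imwrite(f'pics/{n}.png',c['image'][...,::-1])
E
python3 - <<'E'
from h import *
a=grab('scene');b=grab('side')
cv2.imwrite('pics/a.png',cv2.resize(np.vstack([a['image'],b['image']])[...,::-1],None,fx=.78,fy=.78))
for c in(a,b): print(c['xyz'],c['orientation'],c['camera_matrix'])
print(bot.get_obs())
E
```

```text
[ 0.13211388 -0.60269644  0.8305828 ] [ 0.38491502 -0.12065858 -0.26890245  0.87462758] [[398.95155109   0.         247.80107098]
 [  0.         398.95155109 192.32917415]
 [  0.           0.           1.        ]]
[ 0.59520416 -0.92241991  0.54240296] [0.5384187  0.00989504 0.01545793 0.84247757] [[387.11858191   0.         253.94576521]
 [  0.         387.11858191 188.67281319]
 [  0.           0.           1.        ]]
{'clock': 0.1, 'joint_pos': array([1.34700204e+00, 2.41350012e-01, 3.88894111e-03, 1.33521031e+00,
       2.22901180e-05, 1.57075190e+00]), 'joint_vel': array([ 6.09771914e-05, -1.86746222e-03,  2.51317407e-03, -2.85811252e-04,
       -9.93256424e-04,  1.93256724e-04]), 'tau': array([-7.27857446e-05, -3.73138046e+01,  2.53009450e+01,  1.08922910e-02,
        1.13000544e-05, -1.29891927e-06]), 'eef_pos': array([0.11082338, 0.48694031, 0.2026073 ]), 'tool_rot': array([ 1.11641667e-01,  9.93748086e-01, -9.30414335e-04, -1.15783569e-04]), 'ft_force': array([-0.83507723,  0.11482087, -0.0732158 ]), 'ft_torque': array([ 0.00785243, -0.01369441,  0.02606885]), 'grasp_force': 0.0, 'grip_width': 0.08555516061292956}
```

View pics/a.png

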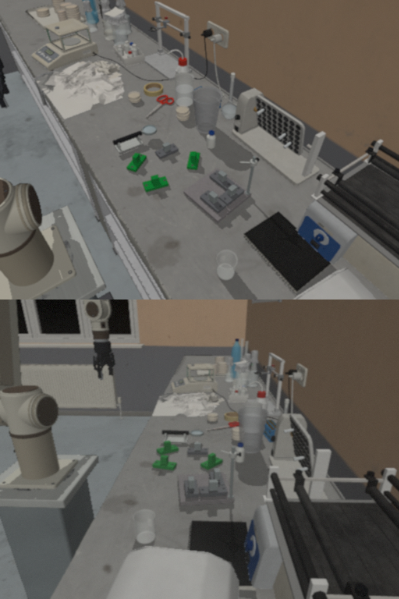

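The scene shows the slab near (220,195), the loupe rest near (130,140), the grey specimen near (167,150), and three green look-alikes. I'll zoom in and compute the cloud.

```bash
python3 - <<'E'
from h import *
a=load('scene');P=cloud(a)
c=a['image'][140:300,130:350]
cv2.imwrite('pics/b.png',cv2.resize(c[...,::-1],None,fx=3.6,fy=3.6,interpolation=cv2.INTER_CUBIC))
for n,(u,v) in dict(slab=(278,250),spec=(215,196),rest=(165,180),dropper=(271,178),bench=(230,300)).items(): print(n,P[v,u])
E
```

```text
slab [ 0.55093445 -0.12595225  0.06286178]
spec [0.54680888 0.17437192 0.01511616]
rest [0.45817375 0.33490109 0.00663418]
dropper [0.70827041 0.11287877 0.05247182]
bench [ 0.39743457 -0.1442217   0.00042518]
```

View pics/b.png

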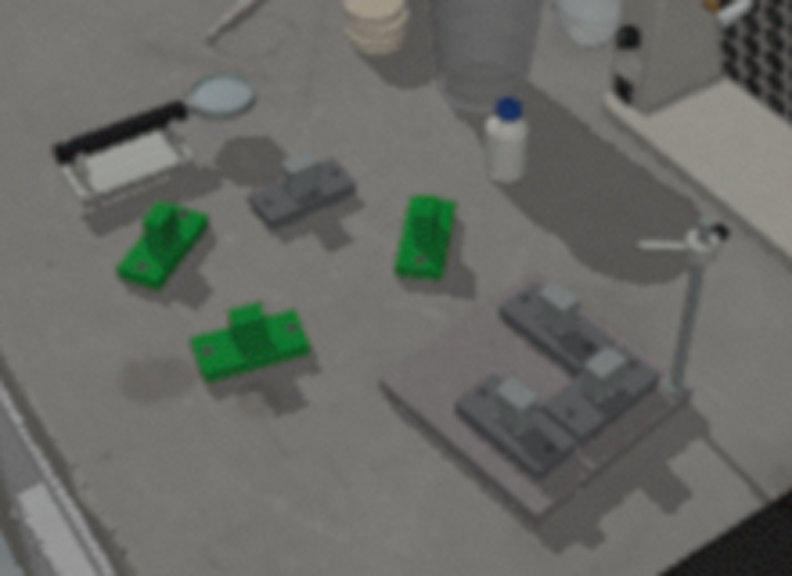

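The zoom shows the loupe (handle from (60,152) to (185,110), lens at (220,95)). The grey specimen is at (300,190) and the post and pointer at (700,240), tip (640,244). The open cell is at the slab's left corner, near (440,350).

```bash
cat >> h.py <<'E'
def rect(P,m):
    q=P[m][:,:2].astype(np.float32)
    (c,s,a)=cv2.minAreaRect(q*1000); b=cv2.boxPoints((c,s,a))
    e=[b[1]-b[0],b[2]-b[1]]; e=max(e,key=np.linalg.norm)
    return np.round(c,1),np.round(s,1),round(np.degrees(np.arctan2(e[1],e[0]))%180,1),len(q)
def comps(m,P,minn=40):
    n,l=cv2.connectedComponents(m.astype(np.uint8))
    return [(rect(P,l==i),np.round(np.nanmedian(P[l==i],0),4)) for i in range(1,n) if (l==i).sum()>=minn]
E
python3 - <<'E'
from h import *
for n in('scene','side'):
    c=load(n);P=cloud(c); I=c['image'].astype(int)
    g=(I[...,1]-I[...,0]>40)
    W=(P[...,0]>.3)&(P[...,0]<.8)&(P[...,1]>-.3)&(P[...,1]<.5)
    z=P[...,2]
    print(n,'above 6mm')
    for r in comps(W&(z>.007)&(z<.2),P): print(r)
    print('slab top');[print(r) for r in comps(W&(z>.012)&(z<.024),P,60)]
    print('stubs');[print(r) for r in comps(W&(z>.055)&(z<.068)&(P[...,1]<0),P,20)]
    print('pointer');[print(r) for r in comps(W&(z>.11)&(z<.2)&(P[...,1]<.05),P,5)]
E
```

```text
scene above 6mm
((array([761.3, 404.7]), array([190.5,  64. ]), np.float32(59.9), 887), array([0.7617, 0.4118, 0.0479]))
((array([752.3, 200. ]), array([195.9,  96.9]), np.float32(85.3), 1656), array([0.7389, 0.1979, 0.104 ]))
((array([718.4, 482.2]), array([36.1, 91.5]), np.float32(179.0), 57), array([0.7237, 0.4876, 0.0095]))
((array([479.4, 317.6]), array([ 63.2, 184.2]), np.float32(177.0), 588), array([0.486 , 0.311 , 0.0405]))
((array([551.1, 191.9]), array([84.7, 44. ]), np.float32(1.9), 334), array([0.5465, 0.1862, 0.0151]))
((array([607.1,  90.2]), array([85.8, 39.8]), np.float32(47.3), 298), array([0.5999, 0.0819, 0.0153]))
((array([425.5, 202.2]), array([85.9, 42.9]), np.float32(32.9), 336), array([0.4197, 0.1954, 0.0152]))
((array([589.5, -87.4]), array([178.6, 167.3]), np.float32(8.6), 3467), array([ 0.5813, -0.115 ,  0.0214]))
((array([431.9,  68.5]), array([43.3, 83.9]), np.float32(166.4), 434), array([0.4283, 0.0623, 0.0149]))
((array([ 627.1, -278.5]), array([ 42.9, 151. ]), np.float32(179.9), 953), array([ 0.6231, -0.279 ,  0.0131]))
((array([ 438.5, -293.5]), array(
[... 2510 characters left out ...]
 1308), array([ 0.5721, -0.1259,  0.0182]))
((array([ 624.4, -278.7]), array([150.5,  42.4]), np.float32(0.1), 803), array([ 0.6236, -0.2798,  0.0133]))
stubs
((array([623.3, -60.6]), array([29.9, 17.7]), np.float32(89.6), 53), array([ 0.6222, -0.066 ,  0.0616]))
((array([ 542.9, -119.7]), array([16.9, 24.1]), np.float32(93.6), 56), array([ 0.5422, -0.1228,  0.0617]))
((array([ 611.1, -131.8]), array([25.4, 20.4]), np.float32(10.0), 72), array([ 0.6114, -0.1349,  0.0615]))
((array([ 435.3, -294.2]), array([34.4, 10. ]), np.float32(2.1), 97), array([ 0.4349, -0.2939,  0.0616]))
pointer
((array([ 656.1, -146.8]), array([25.1, 60. ]), np.float32(158.9), 216), array([ 0.6638, -0.1523,  0.1623]))
```

```bash
cat >> h.py <<'E'
def plan(pos,yaw,tag=''):
    """TCP target (m), tool-y axis yaw in deg (mod 180), tool down -> scaled slide & turn"""
    o=bot.get_obs(); T=R.from_quat(o['tool_rot']); best=None
    for k in (0,180):
        t=np.radians(yaw+k); y=np.array([np.cos(t),np.sin(t),0]); z=np.array([0,0,-1.]); x=np.cross(y,z)
        rv=(T.inv()*R.from_matrix(np.c_[x,y,z])).as_rotvec()
        if best is None or np.linalg.norm(rv)<np.linalg.norm(best): best=rv
    d=T.inv().apply(np.array(pos)-o['eef_pos'])
    print(tag,'slide',np.round(d/.25,4),'turn',np.round(best/.5,4),'eef',np.round(o['eef_pos'],4),'j',np.round(o['joint_pos'],2))
E
python3 - <<'E'
from h import *
plan([.551,.19,.2],91.5)
plan([.551,.19,.2],1.5)
T=R.from_quat(bot.get_obs()['tool_rot']).as_matrix(); print(T.round(3))
for n in('scene','side'):
    P=cloud(load(n)); I=load(n)['image'].astype(int).sum(-1)
    W=(P[...,0]>.36)&(P[...,0]<.62)&(P[...,1]>.24)&(P[...,1]<.42)&(P[...,2]>.025)&(P[...,2]<.06)
    for r in comps(W&(I<150)&(P[...,2]>.041),P,20): print('handle',r)
    for r in comps(W&(I>=200)&(P[...,0]>.5),P,20): print('lens',r)
E
```

```text
slide [-1.9804 -0.7675  0.0118] turn [-0.0037 -0.0005 -0.4999] eef [0.1108 0.4869 0.2026] j [1.35 0.24 0.   1.34 0.   1.57]
 slide [-1.9804 -0.7675  0.0118] turn [-3.2000e-03  2.4000e-03  2.6417e+00] eef [0.1108 0.4869 0.2026] j [1.35 0.24 0.   1.34 0.   1.57]
[[-0.975  0.222 -0.   ]
 [ 0.222  0.975 -0.002]
 [ 0.    -0.002 -1.   ]]
handle ((array([448.3, 312.4]), array([ 15.8, 116. ]), np.float32(178.4), 127), array([0.4448, 0.3123, 0.0457]))
lens ((array([542.6, 312.5]), array([59.5, 56.9]), np.float32(62.0), 219), array([0.5408, 0.3103, 0.0408]))
handle ((array([449.4, 310.9]), array([ 13.2, 107.8]), np.float32(175.4), 46), array([0.4559, 0.3078, 0.044 ]))
lens ((array([540.6, 311.6]), array([60.4, 61.9]), np.float32(130.9), 140), array([0.5407, 0.3063, 0.0405]))
```

>>> {"method": "drive_tool", "body": {
  "slide": [
    [-0.12,-0.05,0],
    [-0.25,-0.1,0],
    [-0.37,-0.15,0],
    [-0.5,-0.2,0],
    [-0.62,-0.25,0],
    [-0.75,-0.3,0],
    [-0.87,-0.35,0],
    [-1,-0.39,0]
  ],
  "rotation": [
    [0,0,-0.06],
    [0,0,-0.12],
    [0,0,-0.18],
    [0,0,-0.25],
    [0,0,-0.31],
    [0,0,-0.37],
    [0,0,-0.44],
    [0,0,-0.5]
  ],
  "gripper": 0.65
}}

```text
clock: 1.1
eef_pos: [0.3336, 0.336, 0.203]
tool_rot: [-0.014, 1.0, -0.0, -0.0]
ft_force: [-0.3, 1.4, -0.1]
grip_width: 0.0554
grasp_force: 0.0
```

```bash
python3 - <<'E'
from h import *
plan([.551,.19,.2],91.5)
E
```

```text
slide [-0.8535 -0.6074  0.0118] turn [-0.0012 -0.0016  0.0022] eef [0.3336 0.336  0.203 ] j [ 0.79  0.19 -0.06  1.32  0.    0.76]
```

>>> {"method": "drive_tool", "body": {
  "slide": [
    [-0.1,-0.07,0],
    [-0.22,-0.15,0],
    [-0.35,-0.25,0],
    [-0.48,-0.34,0],
    [-0.6,-0.43,0],
    [-0.72,-0.51,0.01],
    [-0.81,-0.58,0.01],
    [-0.855,-0.607,0.012]
  ],
  "rotation": [
    [0,0,0],
    [0,0,0],
    [0,0,0],
    [0,0,0],
    [0,0,0],
    [0,0,0],
    [0,0,0],
    [0,0,0]
  ]
}}

```text
clock: 2.1
eef_pos: [0.5514, 0.1898, 0.1996]
tool_rot: [-0.012, 1.0, -0.0, -0.001]
ft_force: [-0.8, 0.2, -0.1]
grip_width: 0.0552
grasp_force: 0.0
```

```bash
python3 - <<'E'
from h import *
c=grab('wrist'); save(c,'w1'); P=cloud(c); z=P[...,2]
print(c['xyz'],c['orientation'])
[print(r) for r in comps((z>.009)&(z<.2),P,200)]
print('stub');[print(r) for r in comps((z>.038)&(z<.05),P,100)]
plan([.551,.19,.06],91.5)
E
```

```text
[0.47712315 0.18683397 0.37030105] [-0.10181006 -0.10413377  0.70787946  0.69115667]
((array([432.2,  69.1]), array([40.5, 83.9]), np.float32(166.7), 3442), array([0.4323, 0.0732, 0.0144]))
((array([426.1, 202.2]), array([83.9, 40.2]), np.float32(33.1), 3344), array([0.4275, 0.201 , 0.0143]))
((array([481.6, 321. ]), array([ 59.6, 180.9]), np.float32(172.4), 5636), array([0.4954, 0.3127, 0.0421]))
((array([580.4, -68.5]), array([164.1, 126.8]), np.float32(8.1), 11928), array([ 0.5816, -0.048 ,  0.0185]))
((array([551.1, 192.8]), array([83.7, 39.9]), np.float32(0.7), 2510), array([0.5458, 0.1923, 0.0143]))
((array([607.8,  91.2]), array([83.8, 40.6]), np.float32(47.4), 2306), array([0.6029, 0.0938, 0.0145]))
((array([712.5, 131.1]), array([30.1, 29.5]), np.float32(75.1), 1162), array([0.7058, 0.1311, 0.0546]))
((array([728.8, 502. ]), array([69.9, 72.3]), np.float32(104.6), 508), array([0.7284, 0.5039, 0.0096]))
((array([702.8, 360.4]), array([34.2,  8.5]), np.float32(71.3), 261), array([0.7003, 0.3549, 0.0254]))
((array([739.1, 228.4]), array([45.1, 90.9]), np.float32(98.7), 2919), a
[... 406 characters left out ...]
.float32(166.6), 610), array([0.4321, 0.0698, 0.0439]))
((array([551. , 193.3]), array([25.8, 17. ]), np.float32(1.3), 410), array([0.5501, 0.1931, 0.0441]))
((array([607.4,  91.2]), array([25.7, 18.7]), np.float32(45.6), 394), array([0.6068, 0.0919, 0.044 ]))
((array([616.9, -56.1]), array([29.9, 14.6]), np.float32(63.4), 182), array([ 0.6173, -0.0479,  0.0443]))
((array([706.1, 135.6]), array([32.3, 11.4]), np.float32(49.8), 148), array([0.6999, 0.1347, 0.0444]))
((array([736.6, 229.4]), array([28.4, 82.7]), np.float32(97.7), 290), array([0.7272, 0.2279, 0.0433]))
 slide [0.0046 0.0026 0.5579] turn [-0.0016 -0.0009 -0.004 ] eef [0.5522 0.1895 0.1995] j [ 0.33  0.41  0.24  1.4  -0.    0.31]
```

View pics/w1.png

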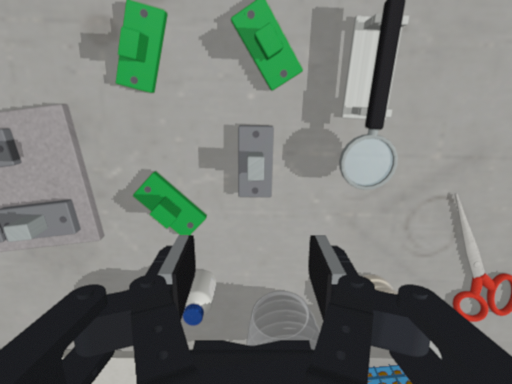

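The wrist view shows the specimen at about (256,160), with clear space around it. Descending.

>>> {"method": "drive_tool", "body": {
  "slide": [
    [0,0.01,0.09],
    [0,0.01,0.2],
    [0,0.01,0.32],
    [0,0.01,0.44],
    [0,0.01,0.55],
    [0.004,0.01,0.64],
    [0.004,0.01,0.7],
    [0.004,0.01,0.718]
  ],
  "rotation": [
    [0,0,0],
    [0,0,0],
    [0,0,0],
    [0,0,0],
    [0,0,0],
    [0,0,0],
    [0,0,0],
    [0,0,0]
  ]
}}

```text
clock: 3.15
eef_pos: [0.5487, 0.1936, 0.0201]
tool_rot: [-0.013, 1.0, -0.0, -0.001]
ft_force: [0.6, -0.4, -0.4]
grip_width: 0.0557
grasp_force: 0.0
```

>>> {"method": "drive_tool", "body": {
  "slide": [
    [0,0,0],
    [0,0,0],
    [0,0,0],
    [0,0,0],
    [0,0,0],
    [0,0,0],
    [0,0,0],
    [0,0,0]
  ],
  "rotation": [
    [0,0,0],
    [0,0,0],
    [0,0,0],
    [0,0,0],
    [0,0,0],
    [0,0,0],
    [0,0,0],
    [0,0,0]
  ],
  "gripper": 0
}}

```text
clock: 4.15
eef_pos: [0.5497, 0.1933, 0.0209]
tool_rot: [-0.013, 1.0, 0.0, -0.0]
ft_force: [0.1, 0.4, 0.3]
grip_width: -0.0001
grasp_force: 0.0
```

>>> {"method": "drive_tool", "body": {
  "slide": [
    [0,0,-0.03],
    [0,0,-0.08],
    [0,0,-0.14],
    [0,0,-0.22],
    [0,0,-0.3],
    [0,0,-0.37],
    [0,0,-0.41],
    [0,0,-0.42]
  ],
  "rotation": [
    [0,0,0],
    [0,0,0],
    [0,0,0],
    [0,0,0],
    [0,0,0],
    [0,0,0],
    [0,0,0],
    [0,0,0]
  ]
}}

```text
clock: 5.15
eef_pos: [0.5503, 0.1936, 0.1271]
tool_rot: [-0.013, 1.0, 0.0, 0.001]
ft_force: [-0.2, 0.3, 0.0]
grip_width: 0.0002
grasp_force: 0.0
```

```bash
python3 - <<'E'
from h import *
plan([.555,-.048,.125],98.1)
c=grab('wrist'); P=cloud(c); z=P[...,2]
m=(z>.03)&(abs(P[...,0]-.55)<.09)&(abs(P[...,1]-.19)<.05)&(z<.13)
[print(r) for r in comps(m,P,100)]
m=(P[...,1]<.05)&(P[...,0]<.75)&(z>.012)&(z<.07)
[print(r) for r in comps(m,P,100)]
E
```

```text
slide [ 0.0063 -0.9664  0.008 ] turn [ 0.001   0.0039 -0.2304] eef [0.5503 0.1936 0.1271] j [ 0.34  0.44  0.1   1.22 -0.    0.31]
((array([551. , 192.8]), array([26.4, 17.2]), np.float32(1.1), 686), array([0.5492, 0.1929, 0.044 ]))
((array([455.5,  45.2]), array([ 9.5, 29.6]), np.float32(179.9), 282), array([0.4584, 0.0468, 0.014 ]))
((array([581.6, -12.9]), array([ 62.2, 175.4]), np.float32(168.6), 6864), array([ 0.5929, -0.0204,  0.0182]))
```

```bash
python3 - <<'E'
from h import *
c=load('wrist'); o=bot.get_obs(); K=c['camera_matrix']; P=cloud(c)
T=R.from_quat(o['tool_rot'])
im=c['image'][...,::-1].copy()
def proj(c,X):
    p=R.from_quat(c['orientation']).inv().apply(np.array(X)-c['xyz']); return (int(K[0,0]*p[0]/-p[2]+K[0,2]),int(-K[1,1]*p[1]/-p[2]+K[1,2]))
t=o['eef_pos']
for X,col in((t,(0,0,255)),(t-T.apply([0,0,.019]),(255,0,0)),(np.array([.551,.193,.044]),(0,255,255))): u=proj(c,X);print(u,P[u[1]%384,u[0]]);cv2.circle(im,u,4,col,-1)
cv2.imwrite('pics/w2.png',im); print(c['xyz'],K)
# depth of finger surface region
s=grab('side');PS=cloud(s);m=(abs(PS[...,0]-.55)<.06)&(abs(PS[...,1]-.19)<.06)&(PS[...,2]>.06)
print('finger tips side cam',np.nanmin(PS[m][:,2]),PS[m][PS[m][:,2]<.15].mean(0))
s=grab('scene');PS=cloud(s);m=(abs(PS[...,0]-.55)<.06)&(abs(PS[...,1]-.19)<.06)&(PS[...,2]>.06)
print(np.nanmin(PS[m][:,2]),PS[m][PS[m][:,2]<.15].mean(0))
E
```

```text
(253, 226) [ 6.05074877e-01  1.95367789e-01 -5.23937219e-05]
(253, 240) [0.53853281 0.19268311 0.16845201]
(252, 187) [0.5503496  0.19281792 0.04431175]
[0.47543701 0.19029878 0.29764997] [[315.01375593   0.         251.52321415]
 [  0.         315.01375593 189.49623183]
 [  0.           0.           1.        ]]
finger tips side cam 0.15684015858705613 [nan nan nan]
0.15356600571905998 [nan nan nan]<stdin>:12: RuntimeWarning: Mean of empty slice.
  ret = um.true_divide(
<stdin>:14: RuntimeWarning: Mean of empty slice.
```

View pics/w2.png

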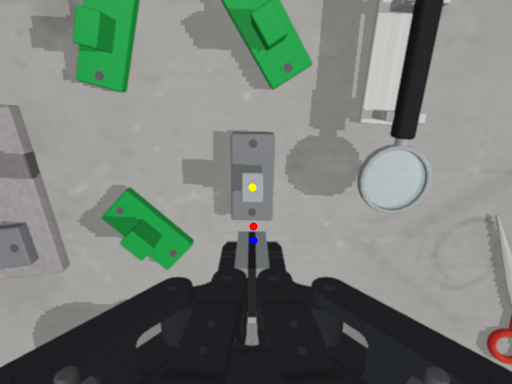

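The fingertips sit at about z 0.155 where the reported TCP is 0.127, so they closed above the stub. I'll measure this offset.

```bash
python3 - <<'E'
from h import *
print(bot.get_obs()['eef_pos'])
for n in('wrist','scene','side'):
    P=cloud(load(n)); m=(abs(P[...,0]-.55)<.07)&(abs(P[...,1]-.19)<.06)&(P[...,2]>.06)
    Q=P[m]; lo=Q[:,2].min(); q=Q[Q[:,2]<lo+.006]
    print(n,lo,q.min(0).round(4),q.max(0).round(4),np.median(q,0).round(4),len(q), np.percentile(Q[:,2],[1,5]))
    t=Q[Q[:,2]<lo+.02]; print('  band',t.min(0).round(4),t.max(0).round(4))
E
```

```text
[0.54933562 0.19322302 0.12549141]
wrist 0.15746407687844866 [0.5379 0.18   0.1575] [0.5433 0.2046 0.1634] [0.5386 0.1922 0.1616] 169 [0.16772931 0.19208457]
  band [0.5374 0.1785 0.1575] [0.5434 0.2057 0.1775]
scene 0.15356600571905998 [0.5436 0.187  0.1536] [0.5536 0.1881 0.158 ] [0.5469 0.1876 0.1553] 4 [0.17795896 0.23056257]
  band [0.5367 0.177  0.1536] [0.5561 0.2004 0.1735]
side 0.15684015858705613 [0.5395 0.182  0.1568] [0.5577 0.188  0.1621] [0.5487 0.1843 0.1583] 11 [0.17550062 0.24124186]
  band [0.5395 0.1754 0.1568] [0.5578 0.188  0.1759]
```

>>> {"method": "drive_tool", "body": {
  "slide": [
    [0,0,0],
    [0,0,0],
    [0,0,0.05],
    [0,0,0.13],
    [0,0,0.25],
    [0,0,0.36],
    [0,0,0.46],
    [0,0,0.51]
  ],
  "rotation": [
    [0,0,0],
    [0,0,0],
    [0,0,0],
    [0,0,0],
    [0,0,0],
    [0,0,0],
    [0,0,0],
    [0,0,0]
  ],
  "gripper": 0.5
}}

```text
clock: 6.3
eef_pos: [0.548, 0.1928, -0.0041]
tool_rot: [-0.013, 1.0, -0.001, -0.002]
ft_force: [-0.1, 0.4, 0.1]
grip_width: 0.0428
grasp_force: 0.0
```

```bash
python3 - <<'E'
from h import *
w=grab('wrist');s=grab('side')
cv2.imwrite('pics/c.png',np.hstack([w['image'][150:384,130:380],cv2.resize(s['image'][150:267,200:325],None,fx=2,fy=2)])[...,::-1])
for n in('scene','side'):
    P=cloud(grab(n) if n=='scene' else s); m=(abs(P[...,0]-.55)<.012)&(abs(P[...,1]-.19)<.06)&(P[...,2]>.02)&(abs(P[...,1]-.193)>.012)
    Q=P[m]; print(n,np.sort(Q[:,2])[:8].round(4))
print(bot.get_obs()['eef_pos'],bot.get_obs()['grip_width'])
E
```

```text
scene [0.0264 0.0286 0.0289 0.0295 0.0306 0.0312 0.0319 0.0331]
side [0.0262 0.0272 0.0273 0.0273 0.0284 0.0289 0.03   0.0323]
[ 0.54915988  0.1931766  -0.00226464] 0.042515333578282896
```

View pics/c.png

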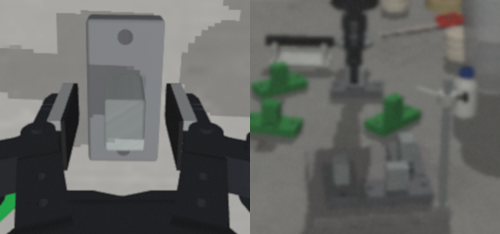

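Fingers straddle the stub in the wrist view, with the tips at about 26 mm. I'll go 2 mm lower and close.

>>> {"method": "drive_tool", "body": {
  "slide": [
    [-0.006,0,0.008],
    [-0.006,0,0.008],
    [-0.006,0,0.008],
    [-0.006,0,0.008],
    [-0.006,0,0.008],
    [-0.006,0,0.008],
    [-0.006,0,0.008],
    [-0.006,0,0.008]
  ],
  "rotation": [
    [0,0,0],
    [0,0,0],
    [0,0,0],
    [0,0,0],
    [0,0,0],
    [0,0,0],
    [0,0,0],
    [0,0,0]
  ],
  "gripper": 0
}}

```text
clock: 7.45
eef_pos: [0.5523, 0.1938, -0.0025]
tool_rot: [-0.013, 1.0, 0.0, 0.001]
ft_force: [1.2, -0.2, 5.6]
grip_width: 0.0165
grasp_force: 60.3
```

>>> {"method": "drive_tool", "body": {
  "slide": [
    [0,0,-0.02],
    [0,0,-0.06],
    [0,0,-0.12],
    [0,0,-0.19],
    [0,0,-0.26],
    [0,0,-0.32],
    [0,0,-0.35],
    [0,0,-0.36]
  ],
  "rotation": [
    [0,0,0],
    [0,0,0],
    [0,0,0],
    [0,0,0],
    [0,0,0],
    [0,0,0],
    [0,0,0],
    [0,0,0]
  ]
}}

```text
clock: 8.45
eef_pos: [0.5514, 0.1934, 0.0869]
tool_rot: [-0.013, 1.0, 0.0, 0.0]
ft_force: [-0.1, 0.2, -1.3]
grip_width: 0.0166
grasp_force: 59.3
```

```bash
python3 - <<'E'
from h import *
o=bot.get_obs(); e=o['eef_pos']; print(e,o['grip_width'],o['grasp_force'],o['tool_rot'])
c=grab('wrist'); P=cloud(c); z=P[...,2]
m=(z>.05)&(abs(P[...,0]-.55)<.06)&(abs(P[...,1]-.19)<.024)&(z<.13)
[print(r,P[m][:,2].max()) for r in comps(m,P,30)]
m=(z>.012)&(z<.024)&(P[...,1]<.05)&(P[...,0]<.75)
[print(r) for r in comps(m,P,100)]
plan([.555,-.048,e[2]],98.1)
E
```

```text
[0.55135329 0.19341872 0.0869427 ] 0.01657075684880707 59.34773504734039 [-1.30532385e-02  9.99914753e-01  1.06515661e-04  2.98740365e-04]
((array([530. , 191.6]), array([44.8, 43.6]), np.float32(1.7), 6524), array([0.5278, 0.1917, 0.1038])) 0.12999115194729674
((array([587.3, 193.2]), array([22.4,  9.6]), np.float32(89.9), 457), array([0.5868, 0.1929, 0.1037])) 0.12999115194729674
((array([455.1,  47.6]), array([ 9.4, 29.6]), np.float32(170.0), 390), array([0.4578, 0.047 , 0.014 ]))
((array([604.4,  -3.7]), array([ 32.5, 110.1]), np.float32(170.3), 2533), array([ 0.6184, -0.0081,  0.0179]))
 slide [ 1.020e-02 -9.658e-01 -8.000e-04] turn [ 1.000e-04  4.000e-04 -2.302e-01] eef [0.5512 0.1934 0.0868] j [ 0.34  0.48  0.04  1.13 -0.    0.31]
```

>>> {"method": "drive_tool", "body": {
  "slide": [
    [0.0,-0.06,0],
    [0,-0.18,0],
    [0.0,-0.34,0],
    [0,-0.5,0],
    [0.003,-0.66,0],
    [0.005,-0.82,0],
    [0.006,-0.93,0],
    [0.006,-0.966,0]
  ],
  "rotation": [
    [0,0,-0.02],
    [0,0,-0.05],
    [0,0,-0.08],
    [0,0,-0.12],
    [0,0,-0.16],
    [0,0,-0.2],
    [0,0,-0.22],
    [0,0,-0.23]
  ]
}}

```text
clock: 9.5
eef_pos: [0.555, -0.0504, 0.0857]
tool_rot: [-0.069, 0.998, -0.0, -0.001]
ft_force: [0.3, -0.1, -1.7]
grip_width: 0.0168
grasp_force: 59.4
```

```bash
python3 - <<'E'
from h import *
o=bot.get_obs(); e=o['eef_pos']; print(e,o['grip_width'],o['tool_rot'])
c=grab('wrist'); save(c,'w3'); P=cloud(c); z=P[...,2]
print('stubs');[print(r) for r in comps((z>.057)&(z<.068)&(P[...,1]<.05),P,60)]
print('feet');[print(r) for r in comps((z>.028)&(z<.038)&(P[...,1]<.05),P,60)]
print('held');[print(r) for r in comps((z>.096)&(z<.11),P,60)]
E
```

```text
[ 0.55504914 -0.05041148  0.08569974] 0.016812578869355044 [-6.91558038e-02  9.97605555e-01 -2.51899220e-05 -7.94219162e-04]
stubs
((array([ 542.6, -116.1]), array([18.1, 26.2]), np.float32(98.1), 1154), array([ 0.5419, -0.1155,  0.062 ]))
((array([ 610.4, -128.4]), array([25.6, 18.5]), np.float32(8.8), 821), array([ 0.6074, -0.1289,  0.062 ]))
((array([628.2, -51. ]), array([6.4, 9.4]), np.float32(97.3), 92), array([ 0.6281, -0.0513,  0.0622]))
feet
((array([ 543. , -116.3]), array([40.3, 84. ]), np.float32(98.3), 4126), array([ 0.5365, -0.1135,  0.0321]))
((array([ 605.8, -129.1]), array([74. , 40.4]), np.float32(8.6), 2891), array([ 0.5906, -0.125 ,  0.0321]))
((array([621.6, -92.9]), array([27.7, 19.5]), np.float32(6.9), 526), array([ 0.6167, -0.0954,  0.0321]))
held
((array([533.9, -54.3]), array([44.6, 40.1]), np.float32(7.9), 5303), array([ 0.5285, -0.0552,  0.1025]))
((array([590.4, -46.6]), array([ 9.4, 22.3]), np.float32(97.3), 457), array([ 0.5904, -0.0466,  0.1024]))
```

View pics/w3.png

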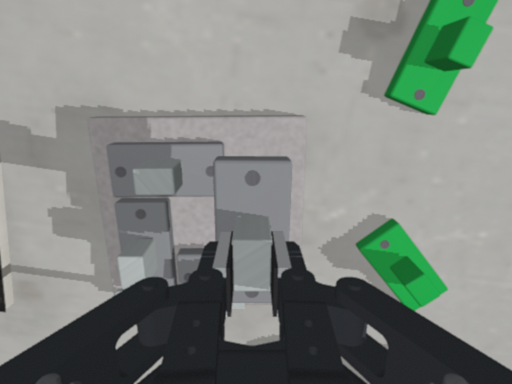

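The held block sits above the open cell in the wrist view, 1.5 mm and 3.9 mm off. Correcting and lowering.

>>> {"method": "drive_tool", "body": {
  "slide": [
    [-0.004,0.007,0],
    [-0.008,0.0146,0],
    [-0.008,0.0146,0.04],
    [-0.008,0.0146,0.1],
    [-0.008,0.0146,0.16],
    [-0.008,0.0146,0.2],
    [-0.008,0.0146,0.22],
    [-0.008,0.0146,0.22]
  ],
  "rotation": [
    [0,0,-0.005],
    [0,0,-0.01],
    [0,0,-0.01],
    [0,0,-0.01],
    [0,0,-0.01],
    [0,0,-0.01],
    [0,0,-0.01],
    [0,0,-0.01]
  ]
}}

```text
clock: 10.55
eef_pos: [0.5572, -0.0442, 0.031]
tool_rot: [-0.073, 0.997, 0.0, -0.0]
ft_force: [0.1, -0.9, -0.8]
grip_width: 0.0166
grasp_force: 59.4
```

```bash
python3 - <<'E'
from h import *
o=bot.get_obs(); e=o['eef_pos']; print(e,o['ft_force'],o['tool_rot'])
c=grab('wrist'); P=cloud(c); z=P[...,2]
print('feet');[print(r) for r in comps((z>.029)&(z<.037)&(P[...,1]<.05),P,60)]
print('held');[print(r) for r in comps((z>.039)&(z<.056)&(P[...,1]>-.08),P,60)]
E
```

```text
[ 0.55723143 -0.04421769  0.03096353] [ 0.10351174 -0.86386496 -0.77289096] [-7.29886217e-02  9.97332704e-01  6.11760864e-05 -3.68600711e-04]
feet
((array([ 542.6, -116.3]), array([40. , 84.4]), np.float32(98.2), 7142), array([ 0.5358, -0.1034,  0.0321]))
((array([ 590.6, -131.3]), array([43.4, 40.6]), np.float32(8.2), 3724), array([ 0.586 , -0.1302,  0.0322]))
((array([623.3, -33.1]), array([33.2, 29.2]), np.float32(10.0), 1722), array([ 0.623 , -0.0339,  0.0322]))
((array([ 643.6, -114. ]), array([ 5.5, 21. ]), np.float32(139.5), 172), array([ 0.6436, -0.1143,  0.0322]))
held
((array([440.1,  58. ]), array([10. ,  4.7]), np.float32(18.8), 133), array([0.4411, 0.0578, 0.0409]))
((array([536.5, -48.1]), array([45.3, 40.3]), np.float32(8.0), 5390), array([ 0.5306, -0.0492,  0.0477]))
((array([592.5, -40.3]), array([ 9.6, 22.4]), np.float32(99.0), 455), array([ 0.5925, -0.0402,  0.0477]))
((array([619., -48.]), array([15.2,  4.5]), np.float32(27.3), 184), array([ 0.6135, -0.0501,  0.0478]))
((array([602. ,  94.1]), array([28.9, 11.7]), np.float32(68.0), 562), array([0.6007, 0.0884, 0.044 ]))
```

>>> {"method": "drive_tool", "body": {
  "slide": [
    [0.004,-0.009,0],
    [0.004,-0.009,0],
    [0.004,-0.009,0.01],
    [0.004,-0.009,0.02],
    [0.004,-0.009,0.035],
    [0.004,-0.009,0.04],
    [0.004,-0.009,0.04],
    [0.004,-0.009,0.04]
  ],
  "rotation": [
    [0,0,0],
    [0,0,0],
    [0,0,0],
    [0,0,0],
    [0,0,0],
    [0,0,0],
    [0,0,0],
    [0,0,0]
  ]
}}

```text
clock: 11.6
eef_pos: [0.5569, -0.0466, 0.0215]
tool_rot: [-0.073, 0.997, -0.0, 0.0]
ft_force: [-0.5, 0.2, -1.2]
grip_width: 0.0164
grasp_force: 59.4
```

```bash
python3 - <<'E'
from h import *
o=bot.get_obs(); e=o['eef_pos']; print(e,o['ft_force'],o['tool_rot'])
c=grab('wrist'); P=cloud(c); z=P[...,2]
print('feet');[print(r) for r in comps((z>.029)&(z<.0345)&(P[...,1]<.05),P,60)]
print('held');[print(r) for r in comps((z>.0345)&(z<.044)&(P[...,1]>-.08)&(P[...,1]<-.01),P,60)]
E
```

```text
[ 0.55690815 -0.04655198  0.0214745 ] [-0.45352923  0.178655   -1.22854613] [-7.30311724e-02  9.97329655e-01 -9.05053456e-06  8.75113141e-05]
feet
((array([ 542.7, -116.4]), array([40.3, 84.5]), np.float32(97.8), 7792), array([ 0.5356, -0.1031,  0.0321]))
((array([514.2, -53.6]), array([ 0.7, 38.4]), np.float32(98.0), 152), array([ 0.514 , -0.0532,  0.0316]))
((array([ 589.4, -131.5]), array([41.1, 40.4]), np.float32(7.9), 3777), array([ 0.5845, -0.1313,  0.0321]))
((array([615.9, -38.8]), array([31.9, 32.1]), np.float32(99.8), 1725), array([ 0.6142, -0.0373,  0.0322]))
((array([ 635.4, -114. ]), array([ 5.2, 22.7]), np.float32(138.7), 189), array([ 0.6354, -0.1138,  0.0323]))
held
((array([535.6, -50.5]), array([44.1, 40.1]), np.float32(8.0), 5178), array([ 0.5305, -0.0515,  0.0382]))
((array([592.5, -42.6]), array([ 9.7, 22.4]), np.float32(100.3), 458), array([ 0.5921, -0.0425,  0.0382]))
((array([615.2, -49.9]), array([10.5,  4.9]), np.float32(51.2), 148), array([ 0.6136, -0.0515,  0.0396]))
```

>>> {"method": "drive_tool", "body": {
  "slide": [
    [0.002,0,0.005],
    [0.002,0,0.01],
    [0.002,0,0.014],
    [0.002,0,0.018],
    [0.002,0,0.021],
    [0.002,0,0.023],
    [0.002,0,0.024],
    [0.002,0,0.024]
  ],
  "rotation": [
    [0,0,0],
    [0,0,0],
    [0,0,0],
    [0,0,0],
    [0,0,0],
    [0,0,0],
    [0,0,0],
    [0,0,0]
  ]
}}

```text
clock: 12.65
eef_pos: [0.5563, -0.0466, 0.0155]
tool_rot: [-0.073, 0.997, -0.0, 0.0]
ft_force: [-0.4, 0.5, -0.4]
grip_width: 0.0165
grasp_force: 59.6
```

>>> {"method": "drive_tool", "body": {
  "slide": [
    [0,0,0],
    [0,0,0],
    [0,0,0],
    [0,0,0],
    [0,0,0],
    [0,0,0],
    [0,0,0],
    [0,0,0]
  ],
  "rotation": [
    [0,0,0],
    [0,0,0],
    [0,0,0],
    [0,0,0],
    [0,0,0],
    [0,0,0],
    [0,0,0],
    [0,0,0]
  ],
  "gripper": 0.45
}}

```text
clock: 13.65
eef_pos: [0.5563, -0.0466, 0.0154]
tool_rot: [-0.073, 0.997, -0.0, -0.0]
ft_force: [-0.4, 0.6, -0.9]
grip_width: 0.0383
grasp_force: 0.0
```

>>> {"method": "drive_tool", "body": {
  "slide": [
    [0,0,-0.02],
    [0,0,-0.06],
    [0,0,-0.14],
    [0,0,-0.24],
    [0,0,-0.35],
    [0,0,-0.45],
    [0,0,-0.52],
    [0,0,-0.54]
  ],
  "rotation": [
    [0,0,0],
    [0,0,0],
    [0,0,0],
    [0,0,0],
    [0,0,0],
    [0,0,0],
    [0,0,0],
    [0,0,0]
  ]
}}

```text
clock: 14.65
eef_pos: [0.5574, -0.0467, 0.1526]
tool_rot: [-0.073, 0.997, -0.0, 0.002]
ft_force: [0.2, 0.2, -0.5]
grip_width: 0.0387
grasp_force: 0.0
```

```bash
python3 - <<'E'
from h import *
o=bot.get_obs(); e=o['eef_pos']; print(e,o['ft_force'],o['tool_rot'],o['grip_width'])
c=grab('wrist'); save(c,'w4'); P=cloud(c); z=P[...,2]
print('feet');[print(r) for r in comps((z>.026)&(z<.038)&(P[...,1]<.05),P,60)]
print('stubs');[print(r) for r in comps((z>.057)&(z<.068)&(P[...,1]<.05),P,60)]
print('loupe');[print(r) for r in comps((z>.025)&(z<.06)&(P[...,1]>.25),P,60)]
E
```

```text
[ 0.557445   -0.04670064  0.15260867] [ 0.17810366  0.20117212 -0.5114307 ] [-7.30591026e-02  9.97325813e-01 -3.05803186e-04  1.86972877e-03] 0.0386585069584437
feet
((array([ 542.6, -116.3]), array([39.4, 84.2]), np.float32(98.4), 2992), array([ 0.5381, -0.1093,  0.0321]))
((array([554.6, -47.8]), array([83.4, 40.1]), np.float32(7.9), 2875), array([ 0.5436, -0.0489,  0.0321]))
((array([ 611. , -128.4]), array([83.6, 40.2]), np.float32(8.3), 2342), array([ 0.5962, -0.1245,  0.0321]))
((array([622.8, -60.1]), array([39.5, 83.5]), np.float32(97.9), 2038), array([ 0.6145, -0.0464,  0.0321]))
((array([ 662.2, -147.8]), array([8.8, 4.7]), np.float32(66.4), 61), array([ 0.6615, -0.1472,  0.0329]))
stubs
((array([ 542.6, -116.2]), array([17.7, 26.4]), np.float32(98.7), 686), array([ 0.5422, -0.1158,  0.062 ]))
((array([554.7, -47.8]), array([25.7, 17.5]), np.float32(7.9), 624), array([ 0.5541, -0.0479,  0.0621]))
((array([ 611. , -128.3]), array([26.3, 18. ]), np.float32(8.2), 589), array([ 0.61  , -0.1278,  0.062 ]))
((array([623.4, -60.1]), array([19.3, 25.8]), np.float32(97.9), 547), array([ 0.6221, -0.0596,  0.062 ]))
((array([ 662.7, -147.6]), array([8.9, 5.3]), np.float32(60.8), 71), array([ 0.6616, -0.147 ,  0.0621]))
loupe
```

View pics/w4.png

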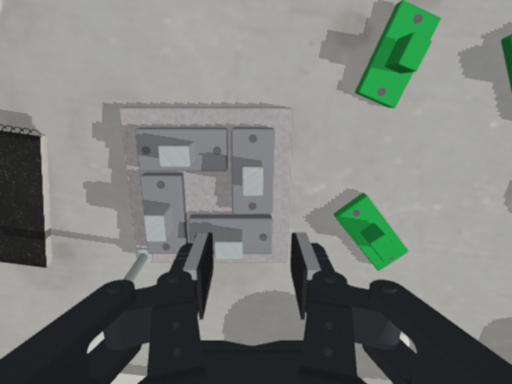

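The block lies flat with even gaps: its centre is within 0.3 mm of the slot and its yaw within 0.3°. Next is the loupe.

>>> {"method": "drive_tool", "body": {
  "slide": [
    [0.01,0.06,0],
    [0.02,0.15,0],
    [0.04,0.26,0],
    [0.05,0.38,0],
    [0.06,0.5,0],
    [0.08,0.62,0],
    [0.1,0.74,0],
    [0.11,0.84,0]
  ],
  "rotation": [
    [0,0,0],
    [0,0,0],
    [0,0,0],
    [0,0,0],
    [0,0,0],
    [0,0,0],
    [0,0,0],
    [0,0,0]
  ],
  "gripper": 0.5
}}

```text
clock: 15.7
eef_pos: [0.4965, 0.1587, 0.1492]
tool_rot: [-0.074, 0.997, -0.0, -0.001]
ft_force: [-0.7, -0.2, 0.3]
grip_width: 0.0423
grasp_force: 0.0
```

>>> {"method": "drive_tool", "body": {
  "slide": [
    [0.015,0.12,0],
    [0.03,0.24,0],
    [0.05,0.36,0],
    [0.06,0.46,0],
    [0.08,0.55,0],
    [0.09,0.61,0],
    [0.1,0.64,0],
    [0.1,0.64,0]
  ],
  "rotation": [
    [0,0,0.06],
    [0,0,0.13],
    [0,0,0.2],
    [0,0,0.27],
    [0,0,0.34],
    [0,0,0.4],
    [0,0,0.45],
    [0,0,0.45]
  ]
}}

```text
clock: 16.7
eef_pos: [0.4489, 0.3123, 0.1493]
tool_rot: [0.038, 0.999, -0.001, -0.001]
ft_force: [0.2, 0.3, -0.6]
grip_width: 0.0427
grasp_force: 0.0
```

```bash
python3 - <<'E'
from h import *
o=bot.get_obs(); e=o['eef_pos']; print(e,o['tool_rot'],o['grip_width'])
c=grab('wrist'); save(c,'w5'); P=cloud(c); z=P[...,2]; I=c['image'].astype(int).sum(-1)
W=(P[...,0]>.36)&(P[...,0]<.62)&(P[...,1]>.22)&(P[...,1]<.42)&(z>.025)&(z<.06)
[print('handle',r) for r in comps(W&(I<150)&(z>.042),P,20)]
[print('lens',r) for r in comps(W&(P[...,0]>.505),P,20)]
[print('rest',r) for r in comps((P[...,0]>.36)&(P[...,0]<.55)&(P[...,1]>.22)&(P[...,1]<.42)&(z<.012)&(z>.004),P,100)]
for n in('scene','side'):
    P=cloud(grab(n)); m=(np.hypot(P[...,0]-.6314,P[...,1]+.1254)<.022)&(P[...,2]>.11)&(P[...,2]<.2)
    q=P[m]; i=np.argsort(np.hypot(q[:,0]-.5828,q[:,1]+.0887)); print(n,len(q),q[i][:12].round(4).tolist(),np.median(q[:,2]),np.percentile(q[:,2],[10,90]))
E
```

```text
[0.44887371 0.31231534 0.14929383] [ 3.82993923e-02  9.99265604e-01 -6.34450721e-04 -1.00381152e-03] 0.042726405045283654
handle ((array([446.6, 316.3]), array([ 14.2, 117.3]), np.float32(178.0), 1943), array([0.4414, 0.3163, 0.0461]))
lens ((array([541.3, 312.3]), array([60.7, 59.6]), np.float32(40.5), 2684), array([0.5402, 0.3132, 0.0408]))
rest ((array([447.6, 333.4]), array([ 15.8, 103.3]), np.float32(177.9), 1356), array([0.4456, 0.3341, 0.0062]))
rest ((array([446.4, 299.4]), array([ 16.2, 102.8]), np.float32(178.0), 1387), array([0.4443, 0.2988, 0.0061]))
rest ((array([433.3, 230.8]), array([39.3,  1.2]), np.float32(32.8), 106), array([0.433 , 0.2304, 0.0083]))
scene 20 [[0.6302, -0.1264, 0.1648], [0.6343, -0.1219, 0.1622], [0.6338, -0.1261, 0.1626], [0.6368, -0.1228, 0.1615], [0.6354, -0.1278, 0.163], [0.6369, -0.1259, 0.164], [0.6371, -0.1294, 0.1635], [0.6412, -0.1251, 0.161], [0.6384, -0.1313, 0.1643], [0.6406, -0.1288, 0.1643], [0.6413, -0.1319, 0.1631], [0.6424, -0.1304, 0.1646]] 0.16321837770080783 [0.1621061  0.16464519]
side 16 [[0.6321, -0.1237, 0.1628], [0.6345, -0.123, 0.1624], [0.632, -0.1281, 0.1623], [0.6343, -0.1278, 0.1622], [0.6366, -0.128, 0.1598], [0.6364, -0.1304, 0.1635], [0.6387, -0.1299, 0.1633], [0.6388, -0.1299, 0.1608], [0.6409, -0.1318, 0.1642], [0.6408, -0.135, 0.1633], [0.6431, -0.133, 0.1624], [0.6432, -0.1337, 0.1602]] 0.16241630420960437 [0.16049759 0.16387945]
```

View pics/w5.png

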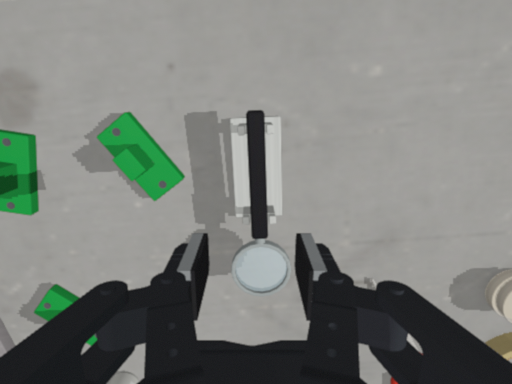

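The wrist view shows the handle vertical at column 257, yaw about -2°, with the lens at (261,267). Descending on the handle 13 mm towards the lens from its middle.

>>> {"method": "drive_tool", "body": {
  "slide": [
    [-0.02,0.008,0.0],
    [-0.043,0.016,0.05],
    [-0.043,0.016,0.13],
    [-0.043,0.016,0.23],
    [-0.043,0.016,0.33],
    [-0.043,0.016,0.41],
    [-0.043,0.016,0.45],
    [-0.043,0.016,0.45]
  ],
  "rotation": [
    [0,0,-0.04],
    [0,0,-0.084],
    [0,0,-0.084],
    [0,0,-0.084],
    [0,0,-0.084],
    [0,0,-0.084],
    [0,0,-0.084],
    [0,0,-0.084]
  ]
}}

```text
clock: 17.85
eef_pos: [0.4612, 0.3144, 0.0369]
tool_rot: [0.018, 1.0, -0.001, -0.001]
ft_force: [-0.2, -0.6, 0.2]
grip_width: 0.0425
grasp_force: 0.0
```

```bash
python3 - <<'E'
from h import *
plan([.460,.3155,-.009],88)
c=grab('wrist'); P=cloud(c); z=P[...,2]; I=c['image'].astype(int).sum(-1)
W=(P[...,0]>.36)&(P[...,0]<.5)&(P[...,1]>.29)&(P[...,1]<.34)&(z>.042)&(z<.05)&(I<150)
[print('handle',r) for r in comps(W,P,20)]
E
```

```text
slide [0.0045 0.0045 0.1835] turn [-0.0024 -0.0031 -0.0039] eef [0.4612 0.3144 0.0369] j [ 0.6   0.48 -0.1   0.99 -0.    0.64]
handle ((array([444.1, 316.4]), array([ 14.7, 112.1]), np.float32(178.0), 5237), array([0.4361, 0.3166, 0.046 ]))
```

>>> {"method": "drive_tool", "body": {
  "slide": [
    [0.002,0.006,0.03],
    [0.004,0.006,0.07],
    [0.004,0.006,0.11],
    [0.004,0.006,0.15],
    [0.004,0.006,0.175],
    [0.004,0.006,0.183],
    [0.004,0.006,0.183],
    [0.004,0.006,0.183]
  ],
  "rotation": [
    [-0.002,-0.003,0],
    [-0.002,-0.003,0],
    [-0.002,-0.003,0],
    [-0.002,-0.003,0],
    [-0.002,-0.003,0],
    [-0.002,-0.003,0],
    [-0.002,-0.003,0],
    [-0.002,-0.003,0]
  ]
}}

```text
clock: 18.9
eef_pos: [0.4609, 0.3167, -0.0075]
tool_rot: [0.018, 1.0, 0.001, 0.001]
ft_force: [0.5, -0.4, 0.3]
grip_width: 0.0428
grasp_force: 0.0
```

>>> {"method": "drive_tool", "body": {
  "slide": [
    [0,0,0],
    [0,0,0],
    [0,0,0],
    [0,0,0],
    [0,0,0],
    [0,0,0],
    [0,0,0],
    [0,0,0]
  ],
  "rotation": [
    [0,0,0],
    [0,0,0],
    [0,0,0],
    [0,0,0],
    [0,0,0],
    [0,0,0],
    [0,0,0],
    [0,0,0]
  ],
  "gripper": 0
}}

```text
clock: 19.9
eef_pos: [0.4609, 0.3167, -0.0074]
tool_rot: [0.018, 1.0, 0.001, 0.001]
ft_force: [0.4, -0.9, 6.2]
grip_width: 0.015
grasp_force: 59.0
```

>>> {"method": "drive_tool", "body": {
  "slide": [
    [0,0,-0.02],
    [0,0,-0.06],
    [0,0,-0.13],
    [0,0,-0.22],
    [0,0,-0.32],
    [0,0,-0.42],
    [0,0,-0.48],
    [0,0,-0.5]
  ],
  "rotation": [
    [0,0,0],
    [0,0,0],
    [0,0,0],
    [0,0,0],
    [0,0,0],
    [0,0,0],
    [0,0,0],
    [0,0,0]
  ]
}}

```text
clock: 20.9
eef_pos: [0.4607, 0.3166, 0.1181]
tool_rot: [0.018, 1.0, 0.001, 0.001]
ft_force: [0.5, -0.1, -0.8]
grip_width: 0.0151
grasp_force: 58.4
```

```bash
cat >> h.py <<'E'
def lens():
    """lens ring centre from wrist cloud, plus plane tilt"""
    c=grab('wrist'); P=cloud(c); o=bot.get_obs(); e=o['eef_pos']
    m=(np.hypot(P[...,0]-e[0]-.083,P[...,1]-e[1]+.004)<.06)&(abs(P[...,2]-e[2]-.049)<.03)&(P[...,0]>e[0]+.04)
    Q=P[m]; A=np.c_[Q[:,:2]-Q[:,:2].mean(0),np.ones(len(Q))]; s=np.linalg.lstsq(A,Q[:,2],rcond=None)[0]
    print('lens',rect(P,m),'z',np.percentile(Q[:,2],[5,50,95]).round(4),'slope',s[:2].round(3),'eef',e.round(4),o['grip_width'],o['tool_rot'].round(4))
E
python3 - <<'E'
from h import *
lens()
for n in('scene','side'):
    P=cloud(grab(n)); m=(P[...,0]>.36)&(P[...,0]<.62)&(P[...,1]>.22)&(P[...,1]<.42)&(P[...,2]>.12)&(P[...,2]<.19)
    m&=(P[...,0]>.507); [print(n,r) for r in comps(m,P,30)]
    q=P[m]; print(np.percentile(q[:,2],[5,50,95]))
E
```

```text
h.py:35: RuntimeWarning: Mean of empty slice.
  Q=P[m]; A=np.c_[Q[:,:2]-Q[:,:2].mean(0),np.ones(len(Q))]; s=np.linalg.lstsq(A,Q[:,2],rcond=None)[0]
  ret = um.true_divide(
Traceback (most recent call last):
  File "h.py", line 36, in lens
    print('lens',rect(P,m),'z',np.percentile(Q[:,2],[5,50,95]).round(4),'slope',s[:2].round(3),'eef',e.round(4),o['grip_width'],o['tool_rot'].round(4))
                               ~~~~~~~~~~~~~^^^^^^^^^^^^^^^^^^
IndexError: index -1 is out of bounds for axis 0 with size 0
```

```bash
cat >> h.py <<'E'
def lens2(dx=.083,dy=-.004):
    o=bot.get_obs(); e=o['eef_pos']
    for n in('scene','side'):
        P=cloud(grab(n)); m=(np.hypot(P[...,0]-e[0]-dx,P[...,1]-e[1]-dy)<.045)&(abs(P[...,2]-e[2]-.047)<.025)
        if m.sum()<20: print(n,'few'); continue
        k,l=cv2.connectedComponents(m.astype(np.uint8)); m=l==np.argmax(np.bincount(l[m]))
        Q=P[m]; mm=Q.mean(0); s=np.linalg.lstsq(np.c_[Q[:,:2]-mm[:2],np.ones(len(Q))],Q[:,2],rcond=None)[0]
        print(n,rect(P,m),np.percentile(Q[:,2],[5,50,95]).round(4),'slope',s[:2].round(3),'mean',mm.round(4))
    P=cloud(grab('wrist')); m=(abs(P[...,0]-e[0]+.035)<.03)&(abs(P[...,1]-e[1])<.02)&(abs(P[...,2]-e[2]-.055)<.02)
    Q=P[m]
    if len(Q)>30:
        s=np.linalg.lstsq(np.c_[Q[:,:2]-Q[:,:2].mean(0),np.ones(len(Q))],Q[:,2],rcond=None)[0]; print('tail',rect(P,m),Q.mean(0).round(4),'slope',s[:2].round(3))
    print('eef',e.round(4),o['grip_width'],o['tool_rot'].round(4))
E
python3 - <<'E'
from h import *
lens2()
E
```

```text
scene (array([539. , 313.2]), array([61.2, 66.1]), np.float32(141.7), 257) [0.161  0.1666 0.1707] slope [0.    0.041] mean [0.5377 0.3095 0.1664]
side (array([535.9, 312.6]), array([59.2, 70.8]), np.float32(156.4), 138) [0.1587 0.1651 0.1689] slope [0.001 0.047] mean [0.5366 0.3052 0.1646]
tail (array([425.6, 316.4]), array([59.9, 39.9]), np.float32(0.2), 8476) [0.4317 0.3163 0.1719] slope [0.097 0.   ]
eef [0.4606 0.3165 0.118 ] 0.014946625316830681 [1.840e-02 9.998e-01 8.000e-04 1.200e-03]
```

>>> {"method": "drive_tool", "body": {
  "slide": [
    [-0.002,-0.03,0],
    [-0.006,-0.09,0],
    [-0.012,-0.18,0],
    [-0.02,-0.29,0],
    [-0.03,-0.4,0],
    [-0.037,-0.51,0],
    [-0.044,-0.62,0],
    [-0.052,-0.72,0]
  ],
  "rotation": [
    [0,0,0],
    [0,0,0],
    [0,0,0],
    [0,0,0],
    [0,0,0],
    [0,0,0],
    [0,0,0],
    [0,0,0]
  ]
}}

```text
clock: 22.1
eef_pos: [0.4662, 0.1335, 0.1171]
tool_rot: [0.019, 1.0, 0.0, 0.001]
ft_force: [1.2, -0.5, -0.8]
grip_width: 0.0147
grasp_force: 58.5
```

>>> {"method": "drive_tool", "body": {
  "slide": [
    [-0.007,-0.11,0],
    [-0.014,-0.22,0],
    [-0.022,-0.33,0],
    [-0.03,-0.44,0.002],
    [-0.038,-0.54,0.004],
    [-0.045,-0.63,0.004],
    [-0.05,-0.69,0.004],
    [-0.052,-0.718,0.004]
  ],
  "rotation": [
    [0,0,0],
    [0,0,0],
    [0,0,0],
    [0,0,0],
    [0,0,0],
    [0,0,0],
    [0,0,0],
    [0,0,0]
  ]
}}

```text
clock: 23.1
eef_pos: [0.4727, -0.0451, 0.1159]
tool_rot: [0.019, 1.0, 0.001, 0.001]
ft_force: [-0.0, -0.0, -0.9]
grip_width: 0.0149
grasp_force: 58.5
```

>>> {"method": "drive_tool", "body": {
  "slide": [
    [0,0,0],
    [0,0,0],
    [0,0,0],
    [0,0,0],
    [0,0,0],
    [0,0,0],
    [0,0,0],
    [0,0,0]
  ],
  "rotation": [
    [0,0,0],
    [0,0,0],
    [0,0,0],
    [0,0,0],
    [0,0,0],
    [0,0,0],
    [0,0,0],
    [0,0,0]
  ]
}}

```text
clock: 24.1
eef_pos: [0.4731, -0.0439, 0.1158]
tool_rot: [0.018, 1.0, 0.0, 0.001]
ft_force: [0.2, -0.4, -0.8]
grip_width: 0.015
grasp_force: 58.5
```

```bash
python3 - <<'E'
from h import *
lens2()
s=load('side'); q=load('scene')
cv2.imwrite('pics/d.png',np.hstack([cv2.resize(x,None,fx=3,fy=3,interpolation=2) for x in(q['image'][170:330,190:320],s['image'][170:330,190:320])])[...,::-1])
for n in('scene','side'):
    P=cloud(load(n)); m=(np.hypot(P[...,0]-.6354,P[...,1]+.1284)<.018)&(P[...,2]>.11)&(P[...,2]<.2); print(n,m.sum(),np.median(P[m],0))
E
```

```text
scene (array([554.3, -48.5]), array([59.9, 59. ]), np.float32(52.4), 397) [0.1598 0.1641 0.1672] slope [0.02  0.029] mean [ 0.5531 -0.0499  0.1639]
side (array([551.7, -47.6]), array([61.2, 66.6]), np.float32(143.7), 300) [0.1583 0.1637 0.1668] slope [0.001 0.046] mean [ 0.5497 -0.0531  0.1634]
tail (array([438.1, -43.9]), array([60., 40.]), np.float32(0.0), 8387) [ 0.4441 -0.0437  0.1706] slope [ 0.068 -0.005]
eef [ 0.4731 -0.0439  0.1158] 0.015049793187362874 [1.840e-02 9.998e-01 5.000e-04 8.000e-04]
scene 21 [ 0.64181161 -0.1313224   0.16362261]
side 16 [ 0.63981703 -0.13175232  0.1628957 ]
```

View pics/d.png

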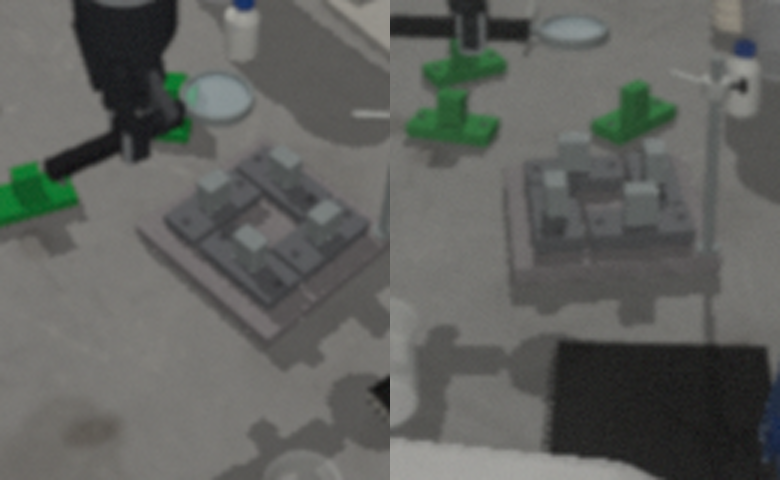

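The loupe is level over the specimen in both views, and the post and pointer are clear. I'll raise it 1 mm and let it settle.

>>> {"method": "drive_tool", "body": {
  "slide": [
    [0,0,-0.002],
    [0,0,-0.004],
    [0,0,-0.004],
    [0,0,-0.004],
    [0,0,-0.004],
    [0,0,-0.004],
    [0,0,-0.004],
    [0,0,-0.004]
  ],
  "rotation": [
    [0,0,0],
    [0,0,0],
    [0,0,0],
    [0,0,0],
    [0,0,0],
    [0,0,0],
    [0,0,0],
    [0,0,0]
  ]
}}

```text
clock: 25.25
eef_pos: [0.4732, -0.0439, 0.1168]
tool_rot: [0.018, 1.0, 0.0, 0.001]
ft_force: [-0.2, -0.7, -1.2]
grip_width: 0.0149
grasp_force: 58.5
```

>>> {"method": "drive_tool", "body": {
  "slide": [
    [0,0,0],
    [0,0,0],
    [0,0,0],
    [0,0,0],
    [0,0,0],
    [0,0,0],
    [0,0,0],
    [0,0,0]
  ],
  "rotation": [
    [0,0,0],
    [0,0,0],
    [0,0,0],
    [0,0,0],
    [0,0,0],
    [0,0,0],
    [0,0,0],
    [0,0,0]
  ]
}}

```text
clock: 26.25
eef_pos: [0.4732, -0.0439, 0.1168]
tool_rot: [0.018, 1.0, 0.0, 0.001]
ft_force: [0.2, -0.6, -0.9]
grip_width: 0.0149
grasp_force: 58.5
```

```bash
python3 - <<'E'
from h import *
print(bot.get_obs()['eef_pos']); print(bot.job_done())
E
```

```text
[ 0.47315579 -0.04385347  0.11684911]
the job is handed in; nothing more can be done
None
```

I handed the job in at about 26 s (no verdict came back): by my camera measurements the block lies flat within about 0.5 mm of the open place, and the loupe is held level with its lens about 1 mm from the stub's centre and within about 1 mm of the pointer's height.

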